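# Stand the fallen spice tin in the barbecue caddy

## Task

One spice tin has fallen over on the barbecue bench. Stand it up on the bench, shaker lid on top, and let go of it; then take it afresh and set it upright, lid on top, fully down in the empty bay of the steel caddy beside the other two tins. Set it down without dropping it, and leave the other tins, the bowl and the spatula where they are.

Things in the scene. Friction and masses are not known exactly. Their poses are not given: they have to be found in the camera images.
- tin: the fallen spice tin, the only one lying down: plain metal box 130 x 60 x 36 mm, brown paper band, dark low shaker dome (32 mm across, 6 mm high, sloping) on one 60 x 36 end; about 0.2 kg. Origin at the middle of the box: +x along its length to the lid, y across the 60 mm width, z through the 36 mm thickness. Starts flat on a broad face, z up, origin 18 mm above the bench
- tin_lid (a point): middle of the tin's lid end, 65 mm from its origin along +x (the 6 mm dome stands on it)
- tin_base (a point): middle of the tin's plain bottom end, 65 mm from its origin along -x
- caddy: open steel caddy fixed to the bench: three equal bays in a row along its y; 50 mm (x) by 214 mm (y) outside, 42 mm high, walls 4 mm. Each bay is 42 mm (x) by 66 mm (y) inside, floor 4 mm above the bench, open at the top, centres at y = -70, 0, +70 mm. Small wire handles reach 16 mm beyond the ends. Origin at the centre of its underside, z up
- empty_bay: the bay with no tin in it: origin at the centre of its cork-lined floor, 4 mm above the bench, axes as the caddy's. The tin fits with its 60 mm width along the caddy's y, either way round, 3 mm of play each side. Tins in adjoining bays are about 10 mm away: no room for fingers on the tin's narrow sides
- tin_b: 130 x 60 x 36 mm oblong tin, plain metal with a brown paper band, the same as the fallen one, standing lid up in one of the bays (its +x points up); origin at its middle
- tin_c: 130 x 60 x 36 mm oblong tin, plain metal with a brown paper band, the same as the fallen one, standing lid up in another bay (its +x points up); origin at its middle
- bowl: white ceramic bowl, rim 110 mm across, 50 mm high, standing on the bench; origin at the centre of its underside
- spatula: 260 mm grill spatula lying flat on the bench, origin on its underside
Mind the look-alikes: they are no part of the job. What is shaped like the tin but blue or red is not meant.

How it is judged:
By the outcome, as a careful person would: the job done as asked, in the order asked, and still so for the second after the job is handed in, with the robot touching nothing.
It also fails if it takes over 64 s, if anything falls off the work surface, if the arm or the gripper's body presses on something with over 40 N, if the wrist force passes 120 N, or if a joint passes its speed limit or range.

## Robot

A 7-joint arm with a two-finger parallel gripper is mounted at the origin on the work surface. World frame = base frame: x ahead of the robot, y to its left, z up, the work surface at z = 0. Lengths are in m, angles in rad, forces in N, time in s.
With the tool pointing down it reaches from about 0.4 to 0.85 m from the base axis. Payload 4.4 kg.
Tool frame: the origin (TCP) lies at the very end of the fingers, on their centre line; the grasp point (between the pads) lies 19 mm behind it; x points along the fingers, y is the direction in which the jaws open and shut, and the axes are right-handed (so a half turn about x gives the same grasp; the last joint's range is limited). The gripper opens to 94 mm and grips with 3 to 60 N. Pads are 16 mm wide; open, the fingers measure 119 mm over their backs; the gripper's body (75 mm by 177 mm) begins 78 mm behind the grasp point.
Start: joints at [-1.234, 0.628, 0.038, 1.517, -0.027, 0.996, -0.02], TCP at [0.255, 0.598, 0.205] pointing down, gripper open.
Joint ranges: [-3.06, 3.06], [-0.37, 2.12], [-1.25, 1.32], [0.18, 2.47], [-1.1, 4.24], [0.23, 1.98], [-2.94, 2.94]. Speed limits (rad/s): [2.57, 2.57, 3.14, 3.14, 3.14, 3.14, 3.14].

## Interface

Orientations are given as a unit quaternion [x, y, z, w].
In Python, from station import r gives the robot as it stands.
- The arm moves only by the tool play_rows, never from a script. Its argument "moves" is text: rows parted by semicolons, each of 4 numbers parted by spaces: the shift along the world's x, y, z in units of 50 mm (1.0 is 50 mm), then the turn about the world's z in units of 8 degrees (1.0 is 8 degrees). In form: tx ty tz roll; .... A call has 1 to 12 rows; each row is the pose to reach, as a shift and turn from the pose measured when the call began; what a row does not reach only later rows make up. A row lasts 1/10 s, in which the tool goes at most 50 mm and 8.59 degrees, less where a joint would pass 70% of its speed; a pose out of reach is approached as far as the arm can. A call with a gripper value outside its range is refused whole. "grip" is the gripper's target within -1 to 1 (shut at 1, half-way at 0, fully open at -1), set as the call begins (left out, the last holds). The fingers move at their own pace and stop on an object; "newtons" is the grip in N (left out, the last holds). Time passes only in rows, so rows that repeat a pose let the fingers close. It gives the time, the measured TCP pose, the force and the opening at its end, in the units of the state.
- r.read_state(): the state, without advancing time (a new reading comes with each control period).
- r.read_camera(name): name is "scene" or "side" or "wrist"; returns a dict with "img" (480x640x3 uint8, red, green, blue), "depth" (480x640 float32, m along the optical axis (not along the pixel's ray), 0 where there is no reading), "fx", "fy", "cx", "cy" (pixels), "R" (3x3) and "t" (3): a world point X has camera coordinates R X + t. Camera axes: x right, y down, z forward; pixel columns grow to the right and rows downward; lengths in m; the calibration is good to about 2 mm. The wrist camera is an equidistant fisheye: a pixel r from the principal point sees the ray r / f radians off the axis. A picture is of the moment at which its call begins.
- r.sign_off(): hands the job in, once; it reports no verdict.
The state is a dict: "clock": time; "q": joint angles; "joint_velocities": joint speeds; "joint_efforts": joint torques, N m; "position": TCP position; "eef_rot": TCP orientation; "contact_force": force on the tool from outside, world axes, zero at the start; "ft_torque": the same for the moment, N m; "opening": finger opening in m.
Only numpy, scipy, OpenCV 4.12 (cv2) and the standard library are available. Lean on these libraries where they do the work, as an engineer would, in place of code of your own. Each camera call takes 0.05 s, during which the arm holds its last target. There are 200 camera calls.

## Working session

There is one attempt and no reset: what is moved stays moved. The work goes in short steps, Python scripts to look and compute and a tool call to move; the robot and the scene stay as the last step left them, time stands still between calls to the robot, and variables do not carry over. Pictures are saved under pics/ and viewed, on a budget of 10 in all, crops included, one or two more only if the job needs it, and the job is handed in when it is done.

Besides the shell and the picture viewer there is one more tool, called as name(argument=value, ...) on one line, values as JSON. play_rows: Moves the arm, as the interface text tells. Its arguments: {"type":"object","properties":{"moves":{"type":"string"},"grip":{"type":"number"},"newtons":{"type":"number"}},"required":["moves"]}

```bash
mkdir -p pics; ls; python3 - <<'E'
from station import r
import cv2,numpy as np
s=r.read_state()
for k in s: print(k,np.round(s[k],4))
for n in ("scene","side"):
    c=r.read_camera(n); cv2.imwrite(f"pics/{n}0.png",c["img"][:,:,::-1]); print(n,c["fx"],c["cx"],c["cy"],np.round(c["R"],3).tolist(),np.round(c["t"],3))
    np.savez(f"{n}0.npz",**c)
E
```

```text
pics
clock 0.0
q [-1.2338  0.6293  0.0385  1.5183 -0.027   0.9963 -0.02  ]
joint_velocities [ 0.0001  0.0003  0.0006 -0.0005 -0.0001 -0.0004 -0.0021]
joint_efforts [ 2.00000e-04 -5.49723e+01  1.14350e+00 -1.86636e+01 -5.22000e-02
  2.38000e-02  2.00000e-04]
position [0.2545 0.5974 0.2046]
eef_rot [ 0.1408  0.6929 -0.1421  0.6927]
contact_force [-0.4941 -0.4804  0.046 ]
ft_torque [ 0.016   0.0324 -0.0149]
opening 0.0939
scene 553.4763872105042 316.9647646067813 244.76424818399826 [[-0.838, 0.546, 0.004], [0.323, 0.502, -0.803], [-0.44, -0.671, -0.597]] [ 0.498 -0.177  1.469]
side 568.2856359385913 317.804085245883 238.63344491193675 [[0.868, -0.496, 0.016], [-0.315, -0.576, -0.755], [0.384, 0.65, -0.656]] [-0.49   0.291  0.866]
```

View pics/scene0.png

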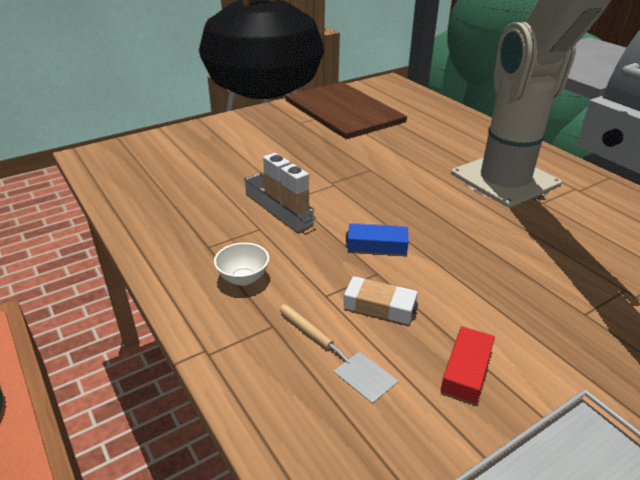

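View pics/side0.png

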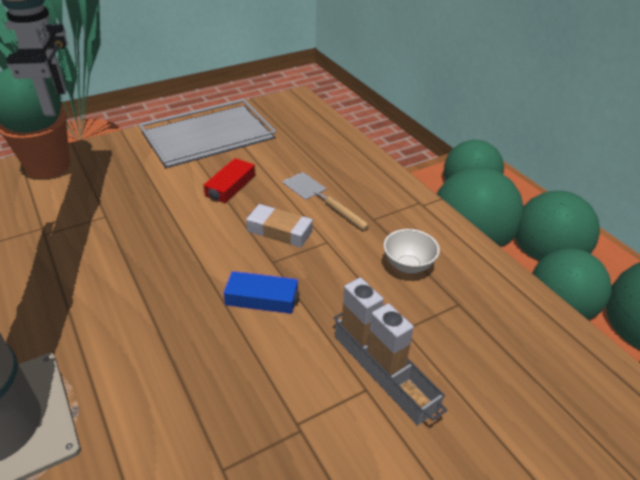

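The two views show several box shapes. By scene/side pixels they are:
- **Brown-banded metal box:** (381,299)/(280,225). It is lying down and matches the description.
- **Blue box:** (378,239)/(262,292), a decoy.
- **Red box:** (468,364)/(230,180), a decoy.
- **Two upright banded tins:** in the caddy.

The empty bay is at side (413,392). Next I'll make one enlarged crop to confirm the tin and find its lid end.

```bash
python3 - <<'E'
import cv2,numpy as np
a=cv2.imread("pics/scene0.png")[270:330,335:430]; b=cv2.imread("pics/side0.png")[195:255,235:330]
f=lambda i:cv2.resize(i,None,fx=6,fy=4.9*6/4.9,interpolation=cv2.INTER_CUBIC)[:, :]
o=np.vstack([cv2.resize(a,(475,300),interpolation=cv2.INTER_CUBIC),cv2.resize(b,(475,300),interpolation=cv2.INTER_CUBIC)])
cv2.imwrite("pics/crop1.png",o)
E
cat > h.py <<'E'
import numpy as np,cv2
def load(n): return dict(np.load(n))
def ray(c,uv,z):
    K=np.array([(uv[0]-c["cx"])/c["fx"],(uv[1]-c["cy"])/c["fy"],1.]); R=c["R"];C=-R.T@c["t"]; d=R.T@K
    return C+d*(z-C[2])/d[2]
def cloud(c):
    v,u=np.mgrid[:480,:640]; d=c["depth"]
    P=np.stack([(u-c["cx"])/c["fx"]*d,(v-c["cy"])/c["fy"]*d,d],-1)
    return (P-c["t"])@c["R"]
E
python3 - <<'E'
from h import *
for n,(x0,y0,x1,y1),(a0,b0,a1,b1),(e0,f0,e1,f1) in (("scene",(335,270,430,330),(235,145,320,235),(205,240,280,290)),("side",(235,195,330,255),(325,270,450,430),(375,225,445,282))):
    c=load(n+"0.npz");P=cloud(c);ok=c["depth"]>0
    s=np.zeros_like(ok);s[y0:y1,x0:x1]=1
    m=s&ok&(abs(P[...,2]-.036)<.006)
    pts=P[m]; r=cv2.minAreaRect((pts[:,:2]*1000).astype(np.float32)); print(n,"tin top",m.sum(),np.round(pts.mean(0),4),r)
    rgb=c["img"].astype(int); sat=rgb.max(-1)-rgb.min(-1)
    for nm,mm in (("metal",m&(sat<40)),("brown",m&(sat>=40))):
        print(nm,mm.sum(),np.round(np.median(P[mm],0),4))
    # grey ends split along the axis
    s=np.zeros_like(ok);s[b0:b1,a0:a1]=1
    for lo,hi in ((.03,.05),(.125,.15)):
        m=s&ok&(P[...,2]>lo)&(P[...,2]<hi); pts=P[m]; print(" caddy",lo,m.sum(),np.round(pts[:,2].mean(),4),cv2.minAreaRect((pts[:,:2]*1000).astype(np.float32)))
    s=np.zeros_like(ok);s[f0:f1,e0:e1]=1
    m=s&ok&(P[...,2]>.03)&(P[...,2]<.07);print(" bowl",cv2.minEnclosingCircle((P[m][:,:2]*1000).astype(np.float32)))
E
```

```text
scene tin top 1578 [0.5914 0.2141 0.0358] ((588.9987182617188, 212.35218811035156), (64.097412109375, 132.86251831054688), 37.269065856933594)
metal 794 [0.5794 0.2371 0.0358]
brown 784 [0.5974 0.2069 0.0361]
 caddy 0.03 716 0.0394 ((581.7383422851562, -199.2896728515625), (53.24033737182617, 253.09475708007812), 6.308848857879639)
 caddy 0.125 572 0.1335 ((575.9961547851562, -164.03070068359375), (39.7332878112793, 134.36317443847656), 5.797377109527588)
 bowl ((770.2171630859375, -8.222558975219727), 56.608158111572266)
side tin top 1209 [0.5864 0.206  0.0365] ((586.8619384765625, 210.84889221191406), (63.942665100097656, 133.5587158203125), 37.33997344970703)
metal 625 [0.5781 0.2266 0.0365]
brown 584 [0.59   0.2011 0.0369]
 caddy 0.03 1836 0.0397 ((605.3814697265625, -153.11447143554688), (326.63397216796875, 172.56455993652344), 59.1429443359375)
 caddy 0.125 1561 0.1346 ((574.1090698242188, -164.95974731445312), (37.81890106201172, 130.76194763183594), 5.96140718460083)
 bowl ((771.295654296875, -7.477083683013916), 57.2320442199707)
```

View pics/crop1.png

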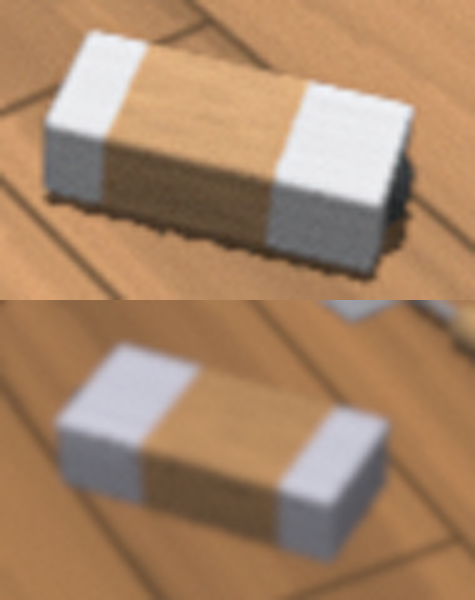

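The crop confirms the banded box is the fallen tin. Its dark dome sticks out at the right end in the scene view (top crop about (405,190)). The side view's right end is plain, so that is the base. The lid points along (-0.61, 0.79), and the tin is centred near (0.588, 0.212). I'll move above the lid end.

play_rows(moves="6.1 -6.97 -0.5 -3.7;6.1 -6.97 -0.5 -3.7;6.1 -6.97 -0.5 -3.7;6.1 -6.97 -0.5 -3.7;6.1 -6.97 -0.5 -3.7;6.1 -6.97 -0.5 -3.7;6.1 -6.97 -0.5 -3.7;6.1 -6.97 -0.5 -3.7;6.1 -6.97 -0.5 -3.7;6.1 -6.97 -0.5 -3.7;6.1 -6.97 -0.5 -3.7;6.1 -6.97 -0.5 -3.7", grip=-1, newtons=6)

```text
clock: 1.3
position: [0.5582, 0.2507, 0.1793]
eef_rot: [0.313, 0.635, -0.314, 0.633]
contact_force: [-0.4, 0.7, 0.1]
opening: 0.094
```

```bash
cat >> h.py <<'E'
def wpix(c):
    v,u=np.mgrid[:480,:640]; a=u-c["cx"]; b=v-c["cy"]; rr=np.hypot(a,b)+1e-9; th=rr/c["fx"]; d=c["depth"]
    t=np.tan(np.minimum(th,1.5)); P=np.stack([a/rr*t*d,b/rr*t*d,d],-1)
    return (P-c["t"])@c["R"]
E
python3 - <<'E'
from station import r
from h import *
from scipy.spatial.transform import Rotation as Ro
s=r.read_state(); M=Ro.from_quat(s["eef_rot"]).as_matrix()
print(s["clock"],np.round(s["position"],4),"jaw deg",np.degrees(np.arctan2(M[1,1],M[0,1])),M[:,0].round(3))
c=r.read_camera("wrist");cv2.imwrite("pics/w1.png",c["img"][:,:,::-1]);np.savez("w1.npz",**c)
P=wpix(c);m=(c["depth"]>0)&(abs(P[...,2]-.036)<.006)&(np.hypot(P[...,0]-.588,P[...,1]-.212)<.1)
p=P[m];print(m.sum(),p.mean(0).round(4),cv2.minAreaRect((p[:,:2]*1000).astype(np.float32)))
E
```

```text
1.3 [0.5582 0.2507 0.1793] jaw deg 37.40230755523886 [-0.003  0.    -1.   ]
8422 [0.5847 0.2144 0.0349] ((586.5752563476562, 212.4107666015625), (60.94043731689453, 133.4155731201172), 36.50135040283203)
```

View pics/w1.png

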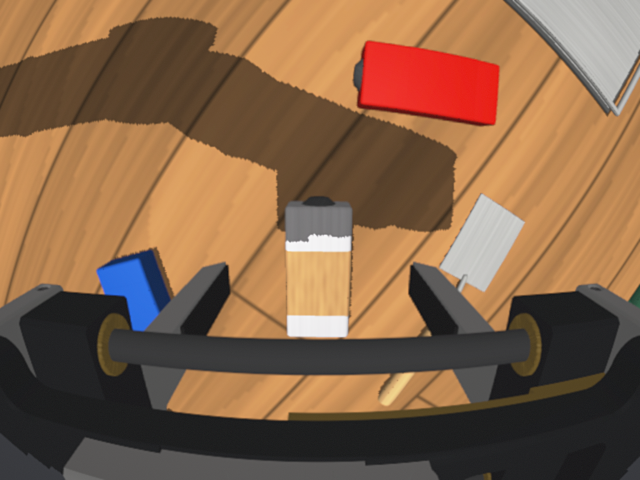

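The dome shows at (320,201), so the lid end lies between the fingers, with the spatula well clear to the right. I'll descend and grip lightly.

play_rows(moves="0 -0.02 -1 0;0 -0.02 -2 0;0 -0.02 -2.8 0;0 -0.02 -3.2 0;0 -0.02 -3.46 0;0 -0.02 -3.46 0;0 -0.02 -3.46 0", grip=-1)

```text
clock: 2.05
position: [0.558, 0.2519, 0.0073]
eef_rot: [0.312, 0.635, -0.312, 0.634]
contact_force: [0.4, -1.3, 0.1]
opening: 0.0942
```

play_rows(moves="0 0 0 0;0 0 0 0;0 0 0 0;0 0 0 0;0 0 0 0;0 0 0 0;0 0 0 0;0 0 0 0", grip=1, newtons=6)

```text
clock: 2.85
position: [0.5577, 0.2517, 0.0077]
eef_rot: [0.312, 0.635, -0.312, 0.633]
contact_force: [-3.2, -1.4, 6.0]
opening: 0.0603
```

play_rows(moves="0.06 -0.07 0.29 0;0.06 -0.07 0.29 0;0.13 -0.18 0.57 0;0.13 -0.18 0.57 0;0.23 -0.30 0.83 0;0.23 -0.30 0.83 0;0.35 -0.46 1.06 0;0.35 -0.46 1.06 0;0.48 -0.64 1.27 0;0.63 -0.84 1.45 0;0.63 -0.84 1.45 0;0.63 -0.84 1.45 0")

```text
clock: 4.05
position: [0.5897, 0.2091, 0.0805]
eef_rot: [0.313, 0.635, -0.313, 0.633]
contact_force: [-0.3, 0.2, -2.2]
opening: 0.0599
```

```bash
python3 - <<'E'
from station import r
import cv2,numpy as np
a=r.read_camera("scene")["img"][200:360,300:500,::-1]; b=r.read_camera("side")["img"][120:280,190:390,::-1]
cv2.imwrite("pics/mid.png",cv2.resize(np.hstack([a,b]),(800,320),interpolation=cv2.INTER_CUBIC))
E
```

```text
(no output)
```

View pics/mid.png

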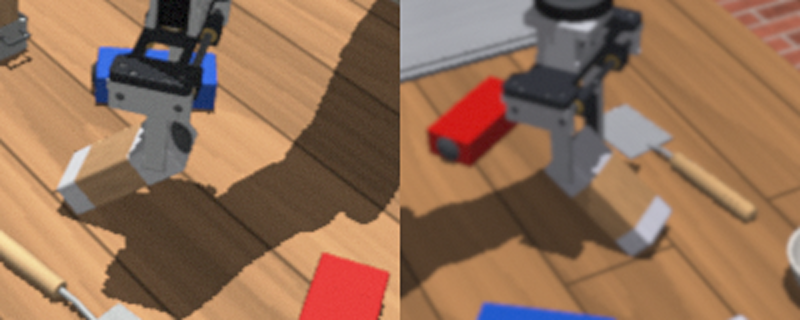

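The tin is at about 45°: the dark dome shows between the fingers at scene (180,135) in the crop, and the base edge is near the bench. I'll continue the arc.

play_rows(moves="0.16 -0.22 0.14 0;0.16 -0.22 0.14 0;0.34 -0.45 0.25 0;0.34 -0.45 0.25 0;0.52 -0.68 0.32 0;0.52 -0.68 0.32 0;0.70 -0.93 0.35 0;0.70 -0.93 0.35 0;0.88 -1.17 0.34 0;0.88 -1.17 0.34 0;1.07 -1.41 0.31 0;1.07 -1.41 0.31 0")

```text
clock: 5.35
position: [0.6445, 0.1371, 0.0961]
eef_rot: [0.313, 0.634, -0.313, 0.634]
contact_force: [0.5, -2.0, 5.3]
opening: 0.0601
```

```bash
python3 - <<'E'
from station import r
import cv2,numpy as np
a=r.read_camera("scene")["img"][180:340,260:460,::-1]; b=r.read_camera("side")["img"][120:280,220:420,::-1]
cv2.imwrite("pics/up.png",cv2.resize(np.hstack([a,b]),(800,320),interpolation=cv2.INTER_CUBIC))
print(r.read_state()["position"],r.read_state()["contact_force"])
E
```

```text
[0.64330223 0.13880115 0.09597374] [-0.23816171 -0.85125918  5.20401553]
```

View pics/up.png

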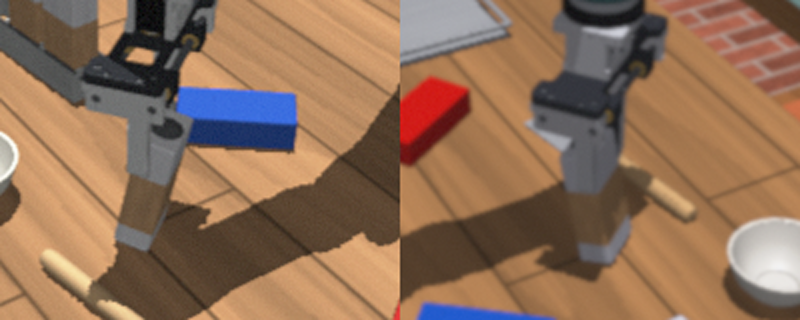

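The tin is nearly upright but still leans about 15–20°, with the lid (dark dome at (165,128) in the crop) toward +d. The base edge slipped a little. I'll lighten the grip and keep pushing the top over with the edge pressed on the bench, then measure the tilt.

play_rows(moves="0 0 0 0;0.06 -0.08 0 0;0.12 -0.16 0 0;0.18 -0.24 -0.01 0;0.24 -0.32 -0.03 0;0.30 -0.40 -0.05 0;0.36 -0.48 -0.06 0;0.36 -0.48 -0.06 0;0.36 -0.48 -0.06 0", newtons=3)

```text
clock: 6.35
position: [0.6615, 0.1144, 0.093]
eef_rot: [0.313, 0.635, -0.312, 0.634]
contact_force: [0.1, -1.1, 0.9]
opening: 0.0599
```

```bash
cat > tilt.py <<'E'
from station import r
from h import *
p=r.read_state()["position"]; print(p.round(4),r.read_state()["contact_force"].round(1),r.read_state()["opening"])
d=np.array([-.602,.799,0]);e=np.array([.799,.602,0])
for n in("scene","side"):
    c=r.read_camera(n);P=cloud(c);rgb=c["img"].astype(int)
    q=P-[p[0],p[1],0]
    m=(c["depth"]>0)&(np.hypot(q[...,0],q[...,1])<.07)&(abs(q@e)<.028)&(P[...,2]>.012)&(P[...,2]<.085)
    A=q[m];z=A[:,2];s=A@d
    # face profile: median offset along d per height
    for lo in np.arange(.012,.084,.012):
        k=(z>=lo)&(z<lo+.012)
        if k.sum()>5: print(n,round(lo+.006,3),k.sum(),"d 10/50/90%",(np.percentile(s[k],[10,50,90])*1000).round(1))
E
python3 tilt.py
```

```text
[0.6615 0.1144 0.093 ] [ 0.1 -1.1  0.9] 0.05994139478633664
scene 0.018 40 d 10/50/90% [33.4 34.1 34.7]
scene 0.03 42 d 10/50/90% [33.  33.8 34.6]
scene 0.042 48 d 10/50/90% [32.4 33.2 34. ]
scene 0.054 42 d 10/50/90% [32.  32.7 33.4]
scene 0.066 46 d 10/50/90% [31.6 32.2 33.2]
scene 0.078 50 d 10/50/90% [31.  31.9 32.5]
side 0.018 54 d 10/50/90% [-0.9 -0.1 16.5]
side 0.03 53 d 10/50/90% [-1.5 -0.7 22.9]
side 0.042 54 d 10/50/90% [-2.1 -1.3 24.9]
side 0.054 52 d 10/50/90% [-2.7 -1.9 14.3]
side 0.066 59 d 10/50/90% [-3.1 -2.4 24.5]
side 0.078 58 d 10/50/90% [-3.5 -2.7 19.6]
```

The profile shows the tin upright to within about 2.4° (slightly past vertical). I'll move back 4 mm, press lightly and let go.

play_rows(moves="-0.03 0.03 -0.02 0;-0.05 0.065 -0.04 0;-0.05 0.065 -0.06 0;-0.05 0.065 -0.06 0")

```text
clock: 6.85
position: [0.6585, 0.1182, 0.0902]
eef_rot: [0.312, 0.635, -0.312, 0.634]
contact_force: [-1.4, -0.2, 5.6]
opening: 0.0602
```

```bash
python3 tilt.py
```

```text
[0.6585 0.1182 0.0902] [-1.4 -0.2  5.6] 0.06015518805914306
scene 0.018 35 d 10/50/90% [29.3 30.  30.5]
scene 0.03 37 d 10/50/90% [29.4 30.1 30.6]
scene 0.042 44 d 10/50/90% [29.4 30.2 30.8]
scene 0.054 40 d 10/50/90% [29.4 30.3 30.8]
scene 0.066 41 d 10/50/90% [29.2 30.2 30.8]
scene 0.078 46 d 10/50/90% [29.5 30.2 30.9]
side 0.018 58 d 10/50/90% [-5.  -3.9 20.5]
side 0.03 62 d 10/50/90% [-5.3 -4.4 16.2]
side 0.042 61 d 10/50/90% [-5.4 -4.4 19.1]
side 0.054 56 d 10/50/90% [-5.3 -4.3 13.6]
side 0.066 61 d 10/50/90% [-5.4 -4.3 15. ]
side 0.078 61 d 10/50/90% [-5.5 -4.5 12.5]
side 0.09 7 d 10/50/90% [-5.2 -4.6 10.7]
```

Vertical now. I'll release it and then rise clear.

play_rows(moves="0 0 0 0;0 0 0 0;0 0 0 0;0 0 0 0;0 0 0 0", grip=-1)

```text
clock: 7.45
position: [0.6586, 0.1182, 0.0899]
eef_rot: [0.312, 0.635, -0.312, 0.634]
contact_force: [-0.2, -0.4, 0.6]
opening: 0.0934
```

play_rows(moves="0 0 0.4 0;0 0 1.0 0;0 0 2 0;0 0 2.4 0;0 0 2.4 0;0 0 2.4 0")

```text
clock: 8.05
position: [0.6582, 0.1182, 0.2096]
eef_rot: [0.312, 0.635, -0.312, 0.634]
contact_force: [-0.2, 0.5, -0.6]
opening: 0.0939
```

```bash
cat > w.py <<'E'
import sys
from station import r
from h import *
from scipy.spatial.transform import Rotation as Ro
def view(name,xy,zl,rad):
    s=r.read_state();M=Ro.from_quat(s["eef_rot"]).as_matrix()
    print(s["clock"],s["position"].round(4),"jaw",np.degrees(np.arctan2(M[1,1],M[0,1])).round(2),s["opening"].round(4))
    for n in("wrist","scene","side"):
        c=r.read_camera(n);P=wpix(c) if n=="wrist" else cloud(c)
        if n!="scene":cv2.imwrite(f"pics/{name}_{n}.png",c["img"][:,:,::-1])
        np.savez(f"{name}_{n}.npz",**c)
        m=(c["depth"]>0)&(P[...,2]>zl[0])&(P[...,2]<zl[1])&(np.hypot(P[...,0]-xy[0],P[...,1]-xy[1])<rad)
        m=cv2.morphologyEx(m.astype(np.uint8),cv2.MORPH_OPEN,np.ones((3,3)))>0
        p=P[m]
        if len(p)>9: print(n,len(p),np.median(p,0).round(4),cv2.minAreaRect((p[:,:2]*1000).astype(np.float32)))
E
python3 - <<'E'
from w import *
view("st",(.651,.128),(.122,.145),.06)
E
```

```text
Traceback (most recent call last):
  File "w.py", line 7, in view
    print(s["clock"],s["position"].round(4),"jaw",np.degrees(np.arctan2(M[1,1],M[0,1])).round(2),s["opening"].round(4))
                                                                                                 ^^^^^^^^^^^^^^^^^^
AttributeError: 'float' object has no attribute 'round'
```

```bash
sed -i 's/s\["opening"\].round(4)/s["opening"]/' w.py; python3 - <<'E'
from w import *
view("st",(.651,.128),(.122,.145),.06)
E
```

```text
8.05 [0.6582 0.1182 0.2096] jaw 37.58 0.09390357013517536
wrist 4075 [0.6498 0.1301 0.1291] ((650.5781860351562, 129.04339599609375), (60.08688735961914, 36.139530181884766), 37.527976989746094)
scene 444 [0.6575 0.1356 0.1301] ((652.3270263671875, 129.7804412841797), (63.270286560058594, 35.706764221191406), 37.70574951171875)
side 402 [0.646  0.1223 0.1309] ((650.0753173828125, 128.08843994140625), (63.263580322265625, 36.73945617675781), 37.88893127441406)
```

View pics/st_wrist.png

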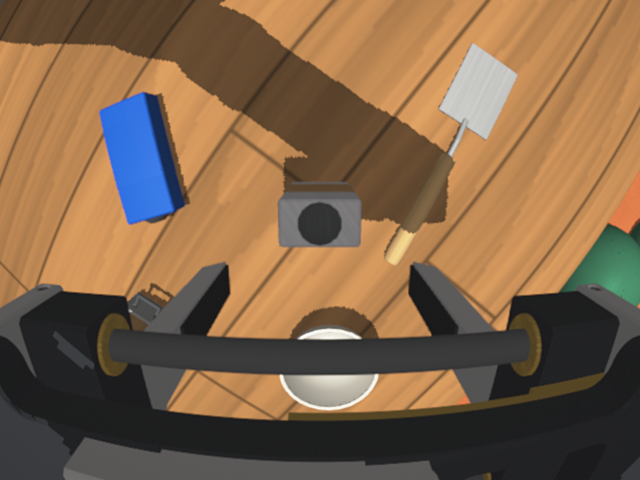

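The tin stands lid up at (0.6507, 0.129); the dome is centred at (320,222) and the tin isn't touching anything. I'll turn 90° to take it across its 36 mm thickness.

play_rows(moves="-0.15 0.22 0 -1;-0.15 0.22 0 -2;-0.15 0.22 0 -3;-0.15 0.22 0 -4;-0.15 0.22 0 -5;-0.15 0.22 0 -6;-0.15 0.22 0 -7;-0.15 0.22 0 -8;-0.15 0.22 0 -9;-0.15 0.22 0 -10;-0.15 0.22 0 -11;-0.15 0.22 0 -11.25")

```text
clock: 9.4
position: [0.649, 0.129, 0.2063]
eef_rot: [-0.669, -0.229, 0.67, -0.226]
contact_force: [0.1, 0.5, -1.0]
opening: 0.0937
```

play_rows(moves="0 0 0 0;0 0 0 0;0 0 0 0")

```text
clock: 9.7
position: [0.6488, 0.1289, 0.2059]
eef_rot: [-0.669, -0.229, 0.67, -0.226]
contact_force: [-0.5, -0.5, 0.2]
opening: 0.0941
```

```bash
python3 - <<'E'
from w import *
view("st2",(.651,.129),(.122,.145),.06)
E
```

```text
9.7 [0.6488 0.1289 0.2059] jaw -52.46 0.09408933912443107
wrist 3989 [0.6529 0.1307 0.1291] ((650.9374389648438, 129.35958862304688), (59.283939361572266, 35.71497344970703), 37.483943939208984)
scene 434 [0.6577 0.1357 0.1304] ((652.5765991210938, 129.752685546875), (63.13717269897461, 37.031211853027344), 37.24851608276367)
side 406 [0.6461 0.122  0.1309] ((650.1718139648438, 127.96435546875), (61.5025634765625, 36.68929672241211), 36.942630767822266)
```

play_rows(moves="0.04 0 -0.6 0;0.04 0 -1.2 0;0.04 0 -1.8 0;0.04 0 -2.2 0;0.04 0 -2.4 0;0.04 0 -2.4 0;0.04 0 -2.4 0")

```text
clock: 10.55
position: [0.6519, 0.1287, 0.0873]
eef_rot: [0.67, 0.229, -0.669, 0.226]
contact_force: [0.6, -0.5, 1.0]
opening: 0.0941
```

play_rows(moves="0 0 0 0;0 0 0 0;0 0 0 0;0 0 0 0;0 0 0 0;0 0 0 0;0 0 0 0;0 0 0 0;0 0 0 0;0 0 0 0", grip=1, newtons=20)

```text
clock: 11.55
position: [0.6518, 0.1287, 0.0872]
eef_rot: [0.67, 0.229, -0.669, 0.226]
contact_force: [-0.0, 0.9, -0.3]
opening: 0.036
```

play_rows(moves="0 0 0.2 0;0 0 0.6 0;0 0 1.4 0;0 0 2.2 0;0 0 2.8 0;0 0 2.8 0;0 0 2.8 0")

```text
clock: 12.25
position: [0.6516, 0.1288, 0.2274]
eef_rot: [0.67, 0.229, -0.669, 0.226]
contact_force: [0.3, 0.2, -3.0]
opening: 0.0361
```

Held at 36.1 mm with the weight showing in the force reading. I'll carry it high, to above the empty bay.

play_rows(moves="-0.1 -0.4 1 0.8;-0.3 -1.3 1.1 1.7;-0.5 -2.2 1.1 2.6;-0.6 -3.1 1.1 3.5;-0.7 -4 1.1 4.4;-0.8 -4.9 1.1 5.3;-0.9 -5.8 1.1 6.2;-1 -6.6 1.1 7;-1.2 -7.4 1.1 7.3;-1.3 -7.95 1.1 7.3;-1.3 -7.95 1.1 7.3;-1.3 -7.95 1.1 7.3")

```text
clock: 13.45
position: [0.5854, -0.2685, 0.2802]
eef_rot: [0.473, 0.528, -0.475, 0.522]
contact_force: [0.4, -0.1, -1.5]
opening: 0.0357
```

```bash
python3 - <<'E'
from w import *
view("cd",(.576,-.1645),(.120,.15),.09)
for n in("wrist","scene","side"):
    c=load(f"cd_{n}.npz");P=wpix(c) if n=="wrist" else cloud(c)
    m=(c["depth"]>0)&(P[...,2]>.036)&(P[...,2]<.047)&(abs(P[...,1]+.2)<.15)&(abs(P[...,0]-.58)<.06)
    p=P[m]
    if len(p)>9:print(n,"rim",len(p),cv2.minAreaRect((p[:,:2]*1000).astype(np.float32)), p[:,1].min())
E
```

```text
13.45 [ 0.5854 -0.2685  0.2802] jaw 5.79 0.03565704435475153
wrist 5398 [ 0.5742 -0.1699  0.1332] ((573.7739868164062, -164.59693908691406), (36.82908630371094, 128.6967010498047), 6.203950881958008)
scene 644 [ 0.5823 -0.1521  0.1334] ((575.6384887695312, -162.73606872558594), (39.260765075683594, 133.6034698486328), 5.669037818908691)
side 1707 [ 0.57   -0.1751  0.1344] ((574.638916015625, -165.10984802246094), (38.8336067199707, 130.38784790039062), 6.213282108306885)
wrist rim 788 ((575.0772705078125, -176.0824737548828), (50.72797393798828, 170.154541015625), 6.003750324249268) -0.26182694117500027
scene rim 446 ((580.7894897460938, -199.56695556640625), (52.84310531616211, 221.4703826904297), 5.894812107086182) -0.3123241563023229
side rim 1217 ((578.9448852539062, -202.6465606689453), (54.24746322631836, 223.58926391601562), 5.837274074554443) -0.3154770039581117
```

View pics/cd_wrist.png

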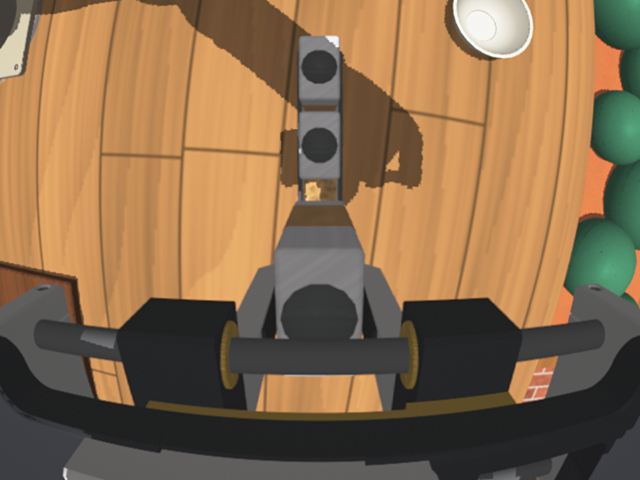

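The wrist view shows the held tin with its dome at (320,315), the empty bay's cork at (320,190) and the two standing tins at (320,65) and (320,145). Next I'll measure the held tin against the caddy in the same views, so calibration errors cancel.

```bash
cat > rel.py <<'E'
from h import *
def rel(name,zlo,zhi,o=(.5862,-.2697)):
    a=np.radians(5.95);ex=np.array([np.cos(a),np.sin(a)]);ey=np.array([-np.sin(a),np.cos(a)])
    for n in("scene","side"):
        c=load(f"{name}_{n}.npz");P=cloud(c);q=P[...,:2]-o;X=q@ex*1000;Y=q@ey*1000;Z=P[...,2];ok=c["depth"]>0
        f=lambda t,m:print(n,t,m.sum(),"X",np.percentile(X[m],[3,15,50,85,97]).round(1),"Y",np.percentile(Y[m],[3,15,50,85,97]).round(1),"zmin",Z[m].min().round(4)) if m.sum()>5 else print(n,t,"none")
        f("held",ok&(abs(X)<32)&(abs(Y)<36)&(Z>zlo)&(Z<zhi))
        f("rim",ok&(abs(X)<32)&(Y>-45)&(Y<185)&(Z>.036)&(Z<.047))
        f("wallout",ok&(abs(X)<32)&(Y>-30)&(Y<170)&(Z>.012)&(Z<.036))
        f("nbr",ok&(abs(X)<32)&(Y>37)&(Y<180)&(Z>.06)&(Z<.12))
E
python3 -c "
from rel import *
rel('cd',.17,.255)"
```

```text
scene held 658 X [-13.6  -4.6  16.8  19.7  20.9] Y [-22.4  -9.5  27.7  32.5  34.3] zmin 0.1937
scene rim 446 X [-21.3  -6.5  19.2  25.4  26.9] Y [-34.1 -19.2  99.8 172.4 178.8] zmin 0.0361
scene wallout 426 X [-20.5  23.4  25.   26.4  27.4] Y [-28.2  -6.7  72.9 141.6 165.1] zmin 0.012
scene nbr 1018 X [-13.7   1.   17.1  19.1  20.3] Y [ 48.   71.1 134.9 170.  172.1] zmin 0.06
side held 1500 X [-17.7 -17.1 -16.1  -0.4  13.6] Y [-27.7 -27.  -10.6  18.7  29. ] zmin 0.1942
side rim 1217 X [-26.2 -25.2 -18.7  20.3  22.9] Y [-35.7 -21.4  39.9 126.5 168.1] zmin 0.036
side wallout 1204 X [-26.5 -25.8 -24.7  20.6  21.9] Y [-24.2  -8.4  34.3 118.9 159.5] zmin 0.012
side nbr 1761 X [-19.7 -18.9 -17.9  -7.5  10.9] Y [ 40.7  41.8  85.7 143.  164.1] zmin 0.0601
```

The held tin sits about +1 mm in X and +1.5–2 mm in Y from the bay centre. I'll correct that while lowering to just above the rim, then recheck.

play_rows(moves="-0.02 -0.03 -0.3 0;-0.02 -0.03 -0.7 0;-0.02 -0.03 -1.1 0;-0.02 -0.03 -1.5 0;-0.02 -0.03 -1.9 0;-0.02 -0.03 -2.3 0;-0.02 -0.03 -2.6 0;-0.02 -0.03 -2.8 0;-0.02 -0.03 -2.8 0;-0.02 -0.03 -2.8 0")

```text
clock: 14.6
position: [0.5865, -0.2674, 0.1417]
eef_rot: [0.473, 0.528, -0.473, 0.524]
contact_force: [0.8, -0.1, -1.7]
opening: 0.0358
```

```bash
python3 - <<'E'
from w import *
view("lo",(.576,-.1645),(.120,.15),.09)
from rel import *
rel('lo',.055,.115)
E
```

```text
14.6 [ 0.5865 -0.2674  0.1417] jaw 6.09 0.03582813374221077
wrist 14021 [ 0.5759 -0.1845  0.1332] ((575.6060180664062, -180.35122680664062), (37.18794250488281, 120.17354583740234), 6.36765718460083)
scene 793 [ 0.5834 -0.1713  0.1337] ((577.358642578125, -173.69796752929688), (39.6174201965332, 155.1417999267578), 6.565352916717529)
side 1123 [ 0.5633 -0.1516  0.1339] ((574.600830078125, -175.8101806640625), (36.627567291259766, 152.85745239257812), 5.849839687347412)
scene held 344 X [12.  16.9 19.4 21.1 22. ] Y [-25.2 -16.2   9.8  29.6  32.5] zmin 0.0558
scene rim 412 X [-19.8   2.8  21.7  25.6  26.9] Y [-32.9  16.1 111.8 173.1 178.5] zmin 0.036
scene wallout 395 X [22.2 23.6 25.1 26.3 27.5] Y [-24.9   2.2  76.6 141.5 164.9] zmin 0.0121
scene nbr 1034 X [-14.    1.2  17.1  18.9  20.1] Y [ 48.   71.  133.6 169.9 172.4] zmin 0.06
side held 1028 X [-17.7 -17.  -16.1  -0.7  13.8] Y [-29.  -28.4 -12.2  17.1  27.6] zmin 0.056
side rim 950 X [-26.4 -25.5 -22.9 -10.7  21. ] Y [-35.7 -29.2  53.7 136.  171.3] zmin 0.036
side wallout 891 X [-26.5 -25.9 -25.1 -24.   21. ] Y [-25.3 -11.8  49.9 132.1 161.7] zmin 0.012
side nbr 1544 X [-19.6 -19.  -18.2 -15.5  -7. ] Y [ 41.   47.2  94.2 145.8 165. ] zmin 0.06
```

play_rows(moves="-0.06 -0.06 0 0;-0.06 -0.06 0 0;-0.06 -0.06 0 0;-0.06 -0.06 0 0")

```text
clock: 15.15
position: [0.5836, -0.2711, 0.1425]
eef_rot: [0.473, 0.527, -0.473, 0.524]
contact_force: [0.6, -0.4, -3.0]
opening: 0.0359
```

```bash
python3 - <<'E'
from w import *
view("lo2",(.576,-.1645),(.120,.15),.09)
from rel import *
rel('lo2',.055,.115)
E
```

```text
15.15 [ 0.5836 -0.2711  0.1425] jaw 6.04 0.0358977181252854
wrist 13442 [ 0.5757 -0.1857  0.1331] ((575.751708984375, -183.3568115234375), (36.65243148803711, 119.65386199951172), 5.496840476989746)
scene 781 [ 0.5831 -0.1717  0.1337] ((576.8397216796875, -173.16543579101562), (40.11788558959961, 157.13038635253906), 5.975337982177734)
side 999 [ 0.5626 -0.1445  0.1335] ((574.201171875, -174.91592407226562), (37.281131744384766, 155.11720275878906), 5.12825345993042)
scene held 326 X [10.4 13.9 16.  17.6 18.4] Y [-28.6 -19.4   5.9  26.4  29.8] zmin 0.056
scene rim 409 X [-19.6   2.6  21.4  25.5  26.7] Y [-32.9  17.1 111.9 172.3 178.7] zmin 0.036
scene wallout 412 X [22.2 23.6 25.1 26.5 27.5] Y [-26.4   0.4  74.  140.2 163.3] zmin 0.0121
scene nbr 1025 X [-13.4   1.1  17.1  18.9  20.1] Y [ 47.   71.2 134.  170.  172.1] zmin 0.06
side held 1038 X [-21.  -20.4 -19.4  -3.3  10.6] Y [-31.7 -31.  -14.7  14.2  25. ] zmin 0.0559
side rim 922 X [-26.2 -25.4 -23.  -12.1  20.8] Y [-35.7 -28.7  56.7 138.7 172.1] zmin 0.036
side wallout 878 X [-26.6 -25.9 -25.1 -24.1  20.3] Y [-25.9 -11.3  49.7 130.2 161.7] zmin 0.012
side nbr 1547 X [-19.7 -19.  -18.1 -15.7  -7. ] Y [ 41.   47.6  94.2 145.9 165. ] zmin 0.06
```

The shift overshot to about -1.9 mm in X and -1.3 mm in Y. I'll move back and enter the bay slowly.

play_rows(moves="0.035 0.03 0 0;0.035 0.03 0 0;0.035 0.03 0 0")

```text
clock: 15.6
position: [0.5855, -0.2693, 0.1423]
eef_rot: [0.473, 0.528, -0.473, 0.524]
contact_force: [0.2, 0.2, -2.3]
opening: 0.0363
```

play_rows(moves="0 0 -0.1 0;0 0 -0.2 0;0 0 -0.3 0;0 0 -0.4 0;0 0 -0.4 0;0 0 -0.4 0")

```text
clock: 16.2
position: [0.5854, -0.2693, 0.122]
eef_rot: [0.473, 0.528, -0.473, 0.524]
contact_force: [-0.1, 0.3, -1.1]
opening: 0.0358
```

```bash
python3 - <<'E'
from w import *
view("in",(.576,-.1645),(.120,.15),.09)
from rel import *
rel('in',.05,.095)
E
```

```text
16.2 [ 0.5854 -0.2693  0.122 ] jaw 6.07 0.03577546658699828
wrist 15839 [ 0.5763 -0.1892  0.1331] ((576.140869140625, -186.7003173828125), (36.29903030395508, 112.37918090820312), 5.825417995452881)
scene 791 [ 0.5835 -0.1715  0.1336] ((577.9901123046875, -172.55661010742188), (39.12836837768555, 152.5700225830078), 6.544276714324951)
side 672 [ 0.5629 -0.132   0.1346] ((570.228271484375, -129.9093017578125), (37.867088317871094, 60.775917053222656), 7.579543113708496)
scene held 263 X [10.8 15.1 18.3 19.7 21.1] Y [-26.  -18.1   8.9  28.2  30.9] zmin 0.05
scene rim 438 X [-19.2   5.3  20.2  25.4  26.7] Y [-25.8  15.2 108.  172.1 178.6] zmin 0.0361
scene wallout 396 X [22.5 23.7 25.  26.3 27.4] Y [-23.2   5.1  77.6 143.2 164.9] zmin 0.0121
scene nbr 1037 X [-13.7   1.5  17.2  19.   20.2] Y [ 49.1  71.7 134.6 170.2 172.3] zmin 0.0601
side held 803 X [-18.9 -18.2 -17.3  -1.3  12.9] Y [-30.4 -29.7 -13.4  16.   25.9] zmin 0.05
side rim 1061 X [-26.2 -25.4 -21.6 -11.3  19.9] Y [-35.6 -29.4  42.  132.2 170.5] zmin 0.036
side wallout 810 X [-26.8 -25.9 -25.2 -24.4 -23.6] Y [-25.2  -5.5  58.7 133.8 161.6] zmin 0.012
side nbr 1521 X [-19.7 -19.  -18.2 -16.   -7.8] Y [ 41.2  49.   95.3 146.2 165. ] zmin 0.06
```

The tin is inside the rim with no contact and centred. I'll lower it to the floor slowly.

play_rows(moves="0 0 -0.12 0;0 0 -0.24 0;0 0 -0.36 0;0 0 -0.46 0;0 0 -0.54 0;0 0 -0.57 0;0 0 -0.57 0")

```text
clock: 17.05
position: [0.5855, -0.2694, 0.0937]
eef_rot: [0.473, 0.528, -0.473, 0.524]
contact_force: [0.0, -0.7, -2.3]
opening: 0.0357
```

play_rows(moves="0 0 -0.02 0;0 0 -0.04 0;0 0 -0.06 0;0 0 -0.06 0;0 0 -0.06 0")

```text
clock: 17.55
position: [0.5857, -0.2695, 0.0912]
eef_rot: [0.473, 0.527, -0.473, 0.524]
contact_force: [-1.1, 0.2, 3.4]
opening: 0.036
```

The force turned from -2.3 to +3.4 N at TCP height 0.0912, exactly the predicted floor height, so the tin is seated. I'll release and rise.

play_rows(moves="0 0 0 0;0 0 0 0;0 0 0 0;0 0 0 0;0 0 0 0", grip=-1)

```text
clock: 18.05
position: [0.5857, -0.2695, 0.0911]
eef_rot: [0.473, 0.527, -0.473, 0.524]
contact_force: [0.5, -0.0, -0.3]
opening: 0.0722
```

play_rows(moves="0 0 0.3 0;0 0 0.8 0;0 0 1.6 0;0 0 2.4 0;0 0 3.2 0;-1 0 4 0;-2 0 4 0;-2 0 4 0;-2 0 4 0;-2 0 4 0")

```text
clock: 19.05
position: [0.4871, -0.2691, 0.2916]
eef_rot: [0.473, 0.527, -0.472, 0.525]
contact_force: [-0.1, 0.3, -0.0]
opening: 0.0939
```

```bash
python3 - <<'E'
from w import *
view("fin",(.5862,-.2697),(.120,.15),.036)
view("fin",(.771,-.008),(.03,.06),.08)
from rel import *
rel('fin',.05,.13)
for n in("scene","side"):
    a=load(f"{n}0.npz");b=load(f"fin_{n}.npz");P=cloud(b);top=(b["depth"]>0)&(P[...,2]>.1)&(abs(P[...,0]-.58)<.05)&(abs(P[...,1]+.2)<.15)
    for nm,(x,y) in dict(t1=(.572,-.13),t2=(.579,-.199),t3=(.5862,-.2697)).items():
        m=top&(np.hypot(P[...,0]-x,P[...,1]-y)<.03)&(P[...,2]>.125); print(n,nm,"topz",np.percentile(P[...,2][m],[10,50,95]).round(4))
A=[cv2.imread("pics/side0.png"),cv2.imread("pics/fin_side.png")]
s=load("fin_scene.npz")["img"][:,:,::-1]
cv2.imwrite("pics/final.png",np.hstack([cv2.resize(s[130:410,200:500],(400,373)),cv2.resize(A[1][150:430,190:490],(400,373))]))
E
```

```text
19.05 [ 0.4871 -0.2691  0.2916] jaw 6.12 0.09391600652532689
wrist 2304 [ 0.5823 -0.2672  0.1331] ((585.2621459960938, -269.2655334472656), (37.35792541503906, 59.732322692871094), 6.503012657165527)
scene 262 [ 0.5934 -0.2605  0.1337] ((587.7194213867188, -267.6993408203125), (37.897727966308594, 64.30284118652344), 5.226195812225342)
side 1035 [ 0.5808 -0.275   0.1346] ((585.304931640625, -270.401611328125), (37.273860931396484, 60.227962493896484), 5.24672794342041)
19.2 [ 0.4871 -0.2689  0.2905] jaw 6.17 0.09387227841232543
wrist 1652 [0.7895 0.0016 0.0432] ((768.5966186523438, -8.986328125), (108.4808578491211, 107.83446502685547), 6.308046340942383)
scene 946 [ 0.7687 -0.0288  0.0428] ((771.97900390625, -8.069175720214844), (110.22818756103516, 106.17880249023438), 61.54291534423828)
side 531 [ 0.7762 -0.0137  0.0451] ((771.347412109375, -6.778633117675781), (107.08845520019531, 106.06853485107422), 60.941650390625)
scene held 484 X [ 9.  15.3 18.1 19.7 20.8] Y [-26.2 -16.8   9.   28.3  31. ] zmin 0.0503
scene rim 432 X [-20.4   4.2  20.   25.6  26.8] Y [-25.4  16.5 109.2 173.7 178.7] zmin 0.036
scene wallout 393 X [22.6 23.6 25.  26.4 27.4] Y [-22.6   3.1  76.2 140.8 164.3] zmin 0.012
scene nbr 1027 X [-13.7   1.5  17.2  18.9  20.2] Y [ 48.   71.5 135.  170.  172. ] zmin 0.06
side held 1482 X [-18.9 -18.2 -17.3  -1.5  12.8] Y [-30.4 -29.7 -13.3  15.7  25.9] zmin 0.05
side rim 1083 X [-26.2 -25.3 -20.5 -10.5  19.4] Y [-35.6 -29.6  41.5 130.5 169.6] zmin 0.036
side wallout 808 X [-26.6 -26.  -25.2 -24.5 -23.6] Y [-25.8  -4.9  58.3 133.7 161.9] zmin 0.012
side nbr 1345 X [-19.6 -18.9 -18.  -12.6  -1.8] Y [ 40.8  43.1  82.9 125.9 141.9] zmin 0.06
scene t1 topz [0.1288 0.1343 0.1408]
scene t2 topz [0.1296 0.1348 0.4206]
scene t3 topz [0.1323 0.396  0.4305]
side t1 topz [0.1314 0.1352 0.1411]
side t2 topz [0.1318 0.1349 0.1409]
side t3 topz [0.1327 0.1373 0.4313]
```

View pics/final.png

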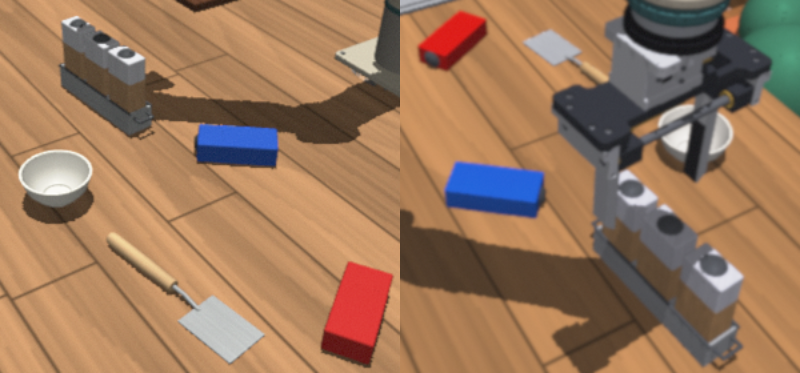

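The final picture shows three tins level and lid up in the caddy, with the bowl and spatula where they were and the gripper clear. I'll hand in.

```bash
python3 -c "
from station import r
print(r.sign_off())"
```

```text
the job is handed in; nothing more can be done
None
```

The fallen tin is now upright, lid on top, fully down in the empty bay of the caddy, and the job is handed in. It took about 19 s on the robot's clock.

**What I did:** I gripped the tin lightly near the lid end and pivoted it about its base edge until it stood on the bench. I let go and backed off, and the cameras showed it vertical with the dome up. I then took it afresh across its 36 mm thickness and lowered it into the bay. It touched the floor gently (about 3 N) at the height I had predicted, and I released it there.

**Last checks:**
- **Placed tin:** It is centred in the bay to within about 1 mm. Its top matches the other two tins in the wrist view (133 mm against about 133 mm). The rough top-height figures from the scene and side cameras for this tin were thrown off by the gripper above it, so I did not rely on them.
- **Other things:** The two other tins and the bowl measured where they were, to within about 2 mm. I checked the spatula by eye only; it looks unmoved. The gripper is clear of everything.

**What went off plan:** The base edge slipped part-way through the pivot and left the tin leaning about 15–20°, so I corrected that before letting go. The arm also missed its sideways targets by 2–3 mm above the bay; I corrected that before lowering the tin in.

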